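# Clamp the bottles on the laboratory shaker

## Task

Clamp the three bottles on the shaker platform, using only the fingertips. First swing the lever of the eccentric lock all the way over to its release side, so that the cam stands at its low point; only then push the sliding bar forward until it is snug against the bottles, and then swing the lever back until it is locked. Do not pinch or lift anything, do not touch the bottles with the robot or squeeze them hard, and leave the other things on the bench where they are.

Things in the scene. Friction and masses are not known exactly. Their poses are not given: they have to be found in the camera images.
- shaker: laboratory shaker, standing still and fixed to the bench: white housing under an aluminium platform 360 mm long (along its x) and 240 mm wide, platform top 105 mm above the bench. Origin on the bench below the middle of the platform; x points from the robot's side of the platform towards the far bar, y to the left, z up. The sliding bar moves along +x.
- cam_pivot (a point): axis (vertical) of the eccentric lock, at the height of the lever's arm: 48 mm above the platform, on the left half of the platform. A steel eccentric disc 36 mm across lies low on this axis and presses a brass shoe against the tongue of the slide; a steel column 24 mm across carries the lever above it.
- lever_knob (a point): middle of the upright black handle at the free end of the lever: a round pin 17 mm across and 42 mm tall (21 mm above and below this point), 80 mm from cam_pivot, its top 94 mm above the platform. The lever's flat arm, 14 mm wide, runs just below the pin from pivot to handle. Nothing else near it reaches higher than the bottles.
- cam (a joint): angle of the eccentric and lever, rad; grows anticlockwise seen from above. 0 = low point, released (end stop): the lever points 60 deg left of the shaker's x axis, outwards and to the far bar. 1.75 = fully locked (end stop): it points to the robot's side, 160 deg from x. Stiff, stays where left; 5 N at the handle moves it, 8 N over the last of locking. Grips from 1.2 up; locked above 1.45.
- slide (a joint): travel of the sliding bar, m, growing forwards (shaker x); 0 to 0.13, but the bottles stop it sooner. With the cam at its low point about 3 N moves it and it stays where it is left; with the cam fully locked 25 N does not move it.
- push_plate (a point): middle of the robot-side face of the upright steel push plate at the rear end of the slide's tongue: face 50 mm wide, 8 mm thick plate, its top 58 mm above the platform, this point 40 mm above the platform and 18 mm below the plate's top. The tongue (30 mm wide, top 16 mm above the platform) runs forward from it, under the lock, to the cross bar. Pushing this face along the shaker's x moves the bar.
- slide_face (a point): middle of the black rubber face of the sliding cross bar that meets the bottles: the bar is 200 mm wide, 20 mm thick with its rubber, from 10 to 42 mm above the platform; this point is 26 mm above the platform. It is 186 mm in front of push_plate.
- farbar_face (a point): middle of the rubber face of the far bar, bolted to the platform, that the bottles stand against: 200 mm wide, 26 mm above the platform. Its x axis is the shaker's x. The bar is fitted at a different distance each time. The bottles are 60 mm across, so the sliding bar is snug when slide_face is 60 mm from it.
- bottle0_mid (a point): centre (half-way up) of the right-hand white bottle with a black cap, 60 mm across and 96 mm tall, about 0.16 kg, loose, standing on the platform against the far bar (within 1.5 mm).
- bottle1_mid (a point): centre of the middle bottle, the same.
- bottle2_mid (a point): centre of the left-hand bottle, the same.
- amber_mid (a point): bystander: centre of an amber glass bottle with a black cap, 64 mm across, 125 mm tall, loose on the bench to the left of the shaker.
- beaker_mid (a point): bystander: centre of a glass beaker, 64 mm across, 85 mm tall, loose on the bench to the right of the shaker.
- weighpot_mid (a point): bystander: centre of a small white lidded pot, 51 mm across, 53 mm tall, loose on the bench to the right of the shaker.
Things that resemble listed ones, but are neither listed nor needed, are in the scene too. Leave any blue look-alike of the part that bears bottle0_mid alone.

How it is judged:
By the outcome, as a careful person would: the job done as asked, in the order asked, and still so for the second after the job is handed in, with the robot touching nothing.
It also fails if it takes over 72 s, if anything falls off the work surface, if the arm or the gripper's body presses on something with over 40 N, if the wrist force passes 120 N, or if a joint passes its speed limit or range.

## Robot

A 6-joint arm with a two-finger parallel gripper is mounted at the origin on the work surface. World frame = base frame: x ahead of the robot, y to its left, z up, the work surface at z = 0. Lengths are in m, angles in rad, forces in N, time in s.
With the tool pointing down it reaches from about 0.35 to 0.775 m from the base axis. Payload 5.5 kg.
Tool frame: the origin (TCP) lies midway between the tips of the shut fingers; the grasp point (between the pads) lies 19 mm behind it; x points along the fingers, y is the direction in which the jaws open and shut, and the axes are right-handed (so a half turn about x gives the same grasp; the last joint's range is limited). The gripper opens to 85 mm and grips with 20 to 120 N. Pads are 22 mm wide; open, the fingers measure 114 mm over their backs; the gripper's body (76 mm by 85 mm) begins 54 mm behind the grasp point. The pads swing forward as they close: fully open they stand 13 mm farther back than shut.
Start: joints at [1.078, 0.313, 0.046, 1.304, 0, 1.431], TCP at [0.199, 0.54, 0.231] pointing down, gripper open.
Joint ranges: [-2.76, 2.76], [-0.86, 1.69], [-1.03, 1.26], [-2.2, 2.34], [-1.47, 1.5], [-3.14, 3.14]. Speed limits (rad/s): [2.57, 2.57, 3.14, 3.14, 3.14, 3.14].

## Interface

Orientations are given as a unit quaternion [w, x, y, z].
In Python, from station import bot gives the robot as it stands.
- The arm moves only by the tool servo_tool, never from a script. Its argument "series" is a list of rows, each a list of 7 numbers: the opening in per cent of the stroke, from 0 (shut) to 100 (fully open), then the shift along the tool's x, y, z in mm, then the turn, a rotation vector about the tool's x, y, z in degrees. In form: [[claw, x, y, z, rx, ry, rz], ...]. A call has 1 to 12 rows; each row is the pose to reach, as a shift and turn from the pose commanded when the call began, along the tool's axes at that moment; what a row does not reach only later rows make up. A row lasts 1/12 s, in which the tool goes at most 41.7 mm and 7.16 degrees, less where a joint would pass 70% of its speed; a pose out of reach is approached as far as the arm can. A call with a gripper value outside its range is refused whole. The fingers move at their own pace and stop on an object; "squeeze" is the grip in N (left out, the last holds). Time passes only in rows, so rows that repeat a pose let the fingers close. It gives the time, the measured TCP pose, the force and the opening at its end, in the units of the state.
- bot.get_obs(): the state, without advancing time (a new reading comes with each control period).
- bot.camera(name): name is "side" or "top"; returns a dict with "pixels" (400x640x3 uint8, blue, green, red), "range_z" (400x640 float32, m along the optical axis (not along the pixel's ray), 0 where there is no reading), "fx", "fy", "cx", "cy" (pixels), "xyz" and "attitude" of the camera in the world. Camera axes: x right, y down, z forward; pixel columns grow to the right and rows downward; lengths in m; the calibration is good to about 2 mm. A picture is of the moment at which its call begins.
- bot.job_done(): hands the job in, once; it reports no verdict.
The state is a dict: "time_s": time; "q": joint angles; "qvel": joint speeds; "effort": joint torques, N m; "ee_pos": TCP position; "tcp_rot": TCP orientation; "contact_force": force on the tool from outside, world axes, zero at the start; "torque": the same for the moment, N m; "gripper_width": opening from 0.0 (shut) to 1.0 (fully open).
Only numpy, scipy, OpenCV 4.12 (cv2) and the standard library are available. Lean on these libraries where they do the work, as an engineer would, in place of code of your own. Each camera call takes 0.05 s, during which the arm holds its last target. There are 200 camera calls.

## Working session

There is one attempt and no reset: what is moved stays moved. The work goes in short steps, Python scripts to look and compute and a tool call to move; the robot and the scene stay as the last step left them, time stands still between calls to the robot, and variables do not carry over. Pictures are saved under pics/ and viewed, about 8 in all and at most 12, crops included, and the job is handed in when it is done.

Besides the shell and the picture viewer there is one more tool, called after "Emit:" by a JSON object that holds its "name" and its "arguments", one argument or row to a line. servo_tool: Moves the arm, as the interface text tells. Its arguments: {"type":"object","properties":{"series":{"type":"array"},"squeeze":{"type":"number"}},"required":["series"]}

```bash
ls; mkdir -p pics; cat > h.py <<'E'
import numpy as np, cv2
from scipy.spatial.transform import Rotation as R
from station import bot
def cam(n):
    c=bot.camera(n); a=np.array(c["attitude"])
    M=a if a.shape==(3,3) else R.from_quat(a,scalar_first=True).as_matrix()
    z=c["range_z"]; v,u=np.mgrid[:400,:640]
    P=np.stack([(u-c["cx"])/c["fx"]*z,(v-c["cy"])/c["fy"]*z,z],-1)@M.T+np.array(c["xyz"])
    P[z==0]=np.nan
    return c,P
E
python3 - <<'E'
from h import *
for n in("top","side"):
    c,P=cam(n); cv2.imwrite(f"pics/{n}0.png",c["pixels"]); np.save(n+"0.npy",P)
    print(n,c["xyz"],c["attitude"],c["fx"])
print(bot.get_obs())
E
```

```text
pics
top [ 0.44300048 -0.05092825  1.27638647] [ 0.05888119 -0.70294998  0.70651169 -0.05688199] 442.9250462632702
side [0.50213241 0.62460525 0.75001742] [ 0.03749375 -0.06745289  0.91087674 -0.40539843] 454.63671483965135
{'time_s': 0.1, 'q': array([1.07839305e+00, 3.13925026e-01, 4.50774184e-02, 1.30357642e+00,
       2.37187595e-05, 1.43120097e+00]), 'qvel': array([-7.01577850e-05, -3.77556557e-04,  1.78154701e-03,  9.73635448e-04,
        1.08441993e-03, -1.14742299e-03]), 'effort': array([ 2.12931620e-03, -4.81728137e+01,  2.99242312e+01,  1.26943958e-02,
       -1.56245114e-04, -3.17110118e-05]), 'ee_pos': array([0.1984665 , 0.53918211, 0.23049198]), 'tcp_rot': array([ 0.69594624,  0.1235461 ,  0.69631986, -0.12463486]), 'contact_force': array([-0.12642314, -0.226029  ,  0.71168961]), 'torque': array([ 0.01867481, -0.02961031, -0.00871373]), 'gripper_width': 1.002244536851985}
```

View pics/top0.png

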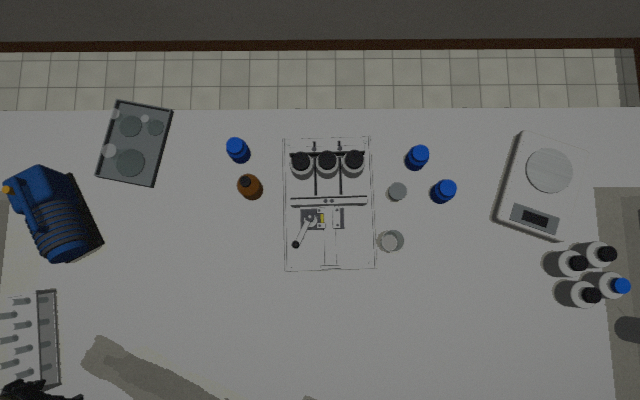

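View pics/side0.png

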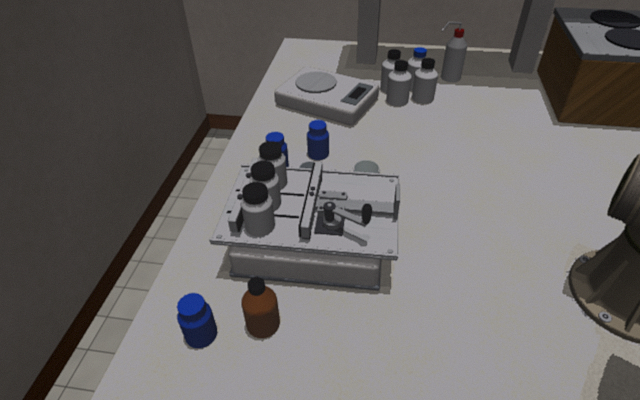

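The top view shows the platform at u 283–375, v 136–270. The bottles are at (301/327/352, 160), the cross bar at v≈200, the lever pivot at (312,217) and the knob at (296,244). The push plate should be near (330,265). I'll fit the platform next and zoom in.

```bash
python3 - <<'E'
from h import *
T=np.load("top0.npy");S=np.load("side0.npy")
a=cv2.resize(cv2.imread("pics/top0.png")[125:280,270:390],None,fx=4.5,fy=4.5,interpolation=cv2.INTER_CUBIC)
cv2.imwrite("pics/topc.png",a)
b=cv2.resize(cv2.imread("pics/side0.png")[140:290,210:410],None,fx=4,fy=4,interpolation=cv2.INTER_CUBIC)
cv2.imwrite("pics/sidec.png",b)
for n,Q in(("top",T),("side",S)):
    X=Q.reshape(-1,3); ok=(abs(X[:,2]-.105)<.006)&(X[:,0]>.25)&(X[:,0]<.85)&(abs(X[:,1]+.05)<.25)
    p=X[ok,:2]; print(n,ok.sum(),cv2.minAreaRect((p*1000).astype(np.float32)),np.median(X[ok,2]))
    print(cv2.boxPoints(cv2.minAreaRect((p*1000).astype(np.float32))))
for u,v in((301,156),(327,155),(352,155),(312,217),(296,244),(330,264),(330,266),(330,268),(330,200),(330,206)): print(u,v,T[v,u].round(4))
E
```

```text
top 7427 ((642.12744140625, -48.69175720214844), (498.2593688964844, 363.4928894042969), 89.58649444580078) 0.10505303440926839
[[ 458.58777 -296.5033 ]
 [ 822.07117 -299.12662]
 [ 825.6671   199.11978]
 [ 462.18372  201.7431 ]]
side 8271 ((642.9432373046875, -53.15211486816406), (359.8536682128906, 497.33087158203125), 1.5246961116790771) 0.10670704926964447
[[ 456.46365  190.63782]
 [ 469.69656 -306.51697]
 [ 829.42285 -296.94205]
 [ 816.18994  200.21274]]
301 156 [0.7416 0.013  0.2028]
327 155 [ 0.7442 -0.0521  0.2015]
352 155 [ 0.7445 -0.1149  0.1991]
312 217 [ 0.5932 -0.0132  0.1605]
296 244 [0.5224 0.0247 0.1946]
330 264 [ 0.4757 -0.0584  0.1226]
330 266 [ 0.4697 -0.0581  0.161 ]
330 268 [ 0.4647 -0.0581  0.1596]
330 200 [ 0.6386 -0.0593  0.1505]
330 206 [ 0.6279 -0.0594  0.1192]
```

View pics/topc.png

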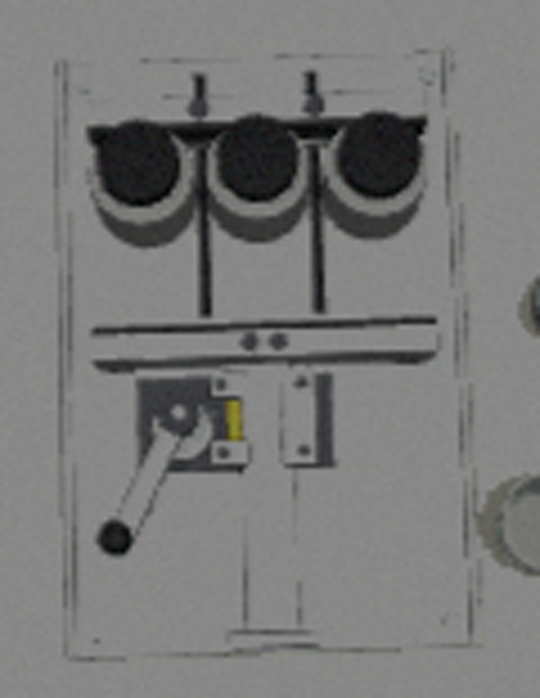

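View pics/sidec.png

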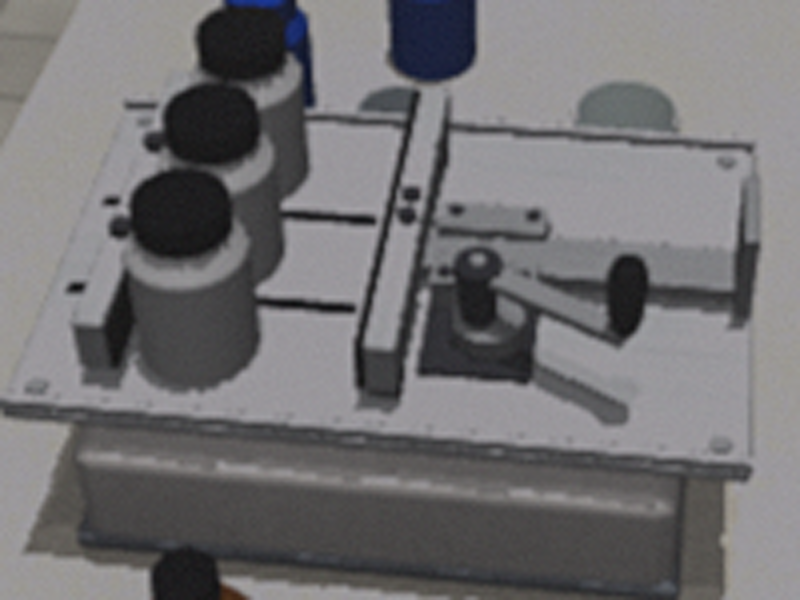

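The crops show the lever pointing to the robot's side, so it is locked: knob at about (296,244), pivot at about (310,217) in the full image. The push plate is at the near platform edge, v≈266. The blue bottles stand off the platform. Next I'll fit the geometry in the shaker frame.

```bash
python3 - <<'E'
from h import *
X=np.concatenate([np.load("top0.npy").reshape(-1,3)]); S=np.load("side0.npy").reshape(-1,3)
def sel(X,z0,z1,x0,x1,y0,y1): 
    return X[(X[:,2]>z0)&(X[:,2]<z1)&(X[:,0]>x0)&(X[:,0]<x1)&(X[:,1]>y0)&(X[:,1]<y1)]
for n,Q in(("top",X),("side",S)):
    p=sel(Q,.099,.111,.4,.9,-.19,.09)
    m=np.zeros((500,300),np.uint8); m[((p[:,0]-.4)*1000).astype(int),((p[:,1]+.2)*1000).astype(int)]=1
    m=cv2.morphologyEx(cv2.morphologyEx(m,cv2.MORPH_CLOSE,np.ones((7,7))),cv2.MORPH_OPEN,np.ones((15,15)))
    r=cv2.minAreaRect(np.argwhere(m).astype(np.float32)); print(n,r)
    th=r[2] if r[2]<45 else r[2]-90
    c=np.array(r[0])/1000+[.4,-.2]; print("centre",c,"yaw deg",th)
    t=np.radians(th); Rm=np.array([[np.cos(t),-np.sin(t)],[np.sin(t),np.cos(t)]])
    loc=np.c_[(Q[:,:2]-c)@Rm,Q[:,2]]
    pc=lambda a:np.percentile(a,[2,50,98],axis=0).round(4).tolist()
    for name,b in dict(knob=(.18,.21,-.16,0,-.02,.12),slidebar=(.142,.152,-.06,.05,-.11,.11),plate=(.15,.17,-.2,-.13,-.06,.06),farbar=(.142,.152,.09,.16,-.11,.11),column=(.15,.175,-.08,.0,0,.06),caps=(.19,.21,.05,.15,-.12,.12),arm=(.148,.16,-.12,-.06,0,.11)).items():
        q=sel(loc,*b); print(name,len(q),pc(q) if len(q) else "", (np.polyfit(q[:,1],q[:,0],1)[0].round(4) if name in('slidebar','farbar','plate') and len(q)>5 else ''))
E
```

```text
top ((240.89242553710938, 145.1254119873047), (360.158447265625, 239.6328887939453), 1.3322198390960693)
centre [ 0.64089243 -0.05487459] yaw deg 1.3322198390960693
knob 46 [[-0.1238, 0.0774, 0.1897], [-0.1166, 0.0844, 0.1968], [-0.1093, 0.0925, 0.2023]] 
slidebar 559 [[-0.011, -0.095, 0.1426], [-0.0017, -0.0016, 0.1467], [0.0084, 0.0966, 0.151]] -0.0041
plate 68 [[-0.1767, -0.0242, 0.1587], [-0.1735, -0.0041, 0.1624], [-0.169, 0.0232, 0.1674]] -0.0167
farbar 451 [[0.1248, -0.0954, 0.1425], [0.1352, 0.002, 0.1465], [0.1441, 0.0972, 0.1511]] -0.0059
column 103 [[-0.0715, 0.0087, 0.1502], [-0.0464, 0.0506, 0.1578], [-0.0022, 0.0587, 0.1631]] 
caps 829 [[0.0707, -0.0844, 0.194], [0.0918, 0.0012, 0.2007], [0.1138, 0.0861, 0.2048]] 
arm 112 [[-0.1088, 0.0535, 0.1524], [-0.0838, 0.0693, 0.1565], [-0.0611, 0.0823, 0.1593]] 
side ((241.66085815429688, 142.58966064453125), (358.77593994140625, 227.71115112304688), 1.4840147495269775)
centre [ 0.64166086 -0.05741034] yaw deg 1.4840147495269775
knob 123 [[-0.1241, 0.0841, 0.1806], [-0.1156, 0.0951, 0.1949], [-0.1071, 0.0996, 0.2017]] 
slidebar 698 [[-0.0397, -0.0892, 0.1432], [-0.0019, 0.0239, 0.1482], [0.0087, 0.1035, 0.1513]] -0.0171
plate 106 [[-0.1762, -0.0193, 0.1513], [-0.1721, 0.0114, 0.1638], [-0.1685, 0.03, 0.1664]] -0.0042
farbar 400 [[0.0936, -0.0888, 0.1432], [0.1363, 0.0712, 0.1483], [0.1438, 0.1039, 0.1514]] -0.0951
column 105 [[-0.062, 0.0023, 0.1503], [-0.0408, 0.0515, 0.1599], [-0.001, 0.0594, 0.163]] 
caps 1162 [[0.0713, -0.078, 0.1908], [0.0918, 0.0189, 0.2022], [0.1138, 0.094, 0.2046]] 
arm 200 [[-0.1136, 0.0589, 0.153], [-0.0865, 0.0775, 0.1582], [-0.0612, 0.0941, 0.1598]]
```

```bash
cat >> h.py <<'E'
C=np.array([.641,-.056]); YAW=1.45
def w2s(p):
    t=np.radians(YAW); return (np.asarray(p)[...,:2]-C)@np.array([[np.cos(t),-np.sin(t)],[np.sin(t),np.cos(t)]])
def s2w(p):
    t=np.radians(YAW); return np.asarray(p)@np.array([[np.cos(t),-np.sin(t)],[np.sin(t),np.cos(t)]]).T+C
def series(targets,start=None):
    """targets: (sx,sy shaker m, z, yaw of tool z in shaker deg); prints rows from start=(sx,sy,z,yaw) or measured pose"""
    if start is None: 
        o=bot.get_obs(); M=R.from_quat(o["tcp_rot"],scalar_first=True).as_matrix(); z=M[:,2]
        p0=np.array(o["ee_pos"]); y0=np.degrees(np.arctan2(z[1],z[0]))
    else:
        p0=np.r_[s2w(start[:2]),start[2]]; y0=start[3]+YAW
    a=np.radians(y0); M=np.array([[0,-np.sin(a),np.cos(a)],[0,np.cos(a),np.sin(a)],[-1,0,0]])
    print("start shaker",w2s(p0).round(4),p0[2].round(4),round(y0-YAW,2))
    for t in targets:
        d=M.T@(np.r_[s2w(t[:2]),t[2]]-p0)*1000
        print([0]+d.round(0).astype(int).tolist()+[round(-(t[3]+YAW-y0)),0,0])
def st():
    o=bot.get_obs(); z=R.from_quat(o["tcp_rot"],scalar_first=True).as_matrix()[:,2]
    print("t",round(o["time_s"],2),"tcp",w2s(o["ee_pos"]).round(4),o["ee_pos"][2].round(4),"yaw",round(np.degrees(np.arctan2(z[1],z[0]))-YAW,1),"F",o["contact_force"].round(1),"w",round(o["gripper_width"],2))
E
python3 - <<'E'
from h import *
def ray(n,u,v,h):
    c=bot.camera(n);M=R.from_quat(c["attitude"],scalar_first=True).as_matrix()
    d=M@np.array([(u-c["cx"])/c["fx"],(v-c["cy"])/c["fy"],1]);o=np.array(c["xyz"]);return w2s(o+d*(h-o[2])/d[2]).round(4)
# pivot top at ~.163, knob
P=ray("top",309.8,216.6,.163);K=ray("top",295.6,244.6,.199)
print("top",P,K,np.hypot(*(K-P)),np.degrees(np.arctan2(*(K-P)[::-1])))
P2=ray("side",210+477/4,140+262/4,.165);K2=ray("side",210+628/4,140+292/4,.178)
print("side",P2,K2,np.hypot(*(K2-P2)),np.degrees(np.arctan2(*(K2-P2)[::-1])))
st()
E
```

```text
top [-0.0458  0.0495] [-0.1183  0.0844] 0.08046278642950418 154.2947986892768
side [-0.0446  0.0564] [-0.1168  0.0824] 0.07673877768116977 160.19550365731132
t 0.3 tcp [-0.4272  0.6065] 0.231 yaw -21.7 F [-0.1  1.3  0.6] w 1.0
```

```bash
python3 - <<'E'
from h import *
series([(-.131,.050,.26,66),(-.131,.050,.168,66)])
E
```

```text
start shaker [-0.4272  0.6065] 0.231 -21.66
[0, -29, -408, 481, -88, 0, 0]
[0, 63, -408, 481, -88, 0, 0]
```

Emit:
{"name": "servo_tool", "arguments": {
  "series": [
    [0,-30,0,0,0,0,0],
    [0,-30,-408,481,-88,0,0],
    [0,-30,-408,481,-88,0,0],
    [0,-30,-408,481,-88,0,0],
    [0,-30,-408,481,-88,0,0],
    [0,-30,-408,481,-88,0,0],
    [0,-30,-408,481,-88,0,0],
    [0,-30,-408,481,-88,0,0],
    [0,-30,-408,481,-88,0,0],
    [0,-30,-408,481,-88,0,0],
    [0,-30,-408,481,-88,0,0],
    [0,-30,-408,481,-88,0,0]
  ]
}}

```text
time_s: 1.3
ee_pos: [0.3981, 0.1893, 0.2616]
tcp_rot: [0.644, -0.293, 0.643, 0.293]
contact_force: [-0.3, 0.1, 0.4]
gripper_width: 0.003
```

```bash
python3 - <<'E'
from h import *
st();series([(-.131,.050,.26,66),(-.131,.050,.168,66)])
E
```

```text
t 1.3 tcp [-0.2366  0.2514] 0.2616 yaw 47.5 F [-0.3  0.1  0.4] w 0.0
start shaker [-0.2366  0.2514] 0.2616 47.54
[0, 2, -214, -77, -18, 0, 0]
[0, 94, -214, -77, -18, 0, 0]
```

Emit:
{"name": "servo_tool", "arguments": {
  "series": [
    [0,2,-214,-77,-18,0,0],
    [0,2,-214,-77,-18,0,0],
    [0,2,-214,-77,-18,0,0],
    [0,2,-214,-77,-18,0,0],
    [0,2,-214,-77,-18,0,0],
    [0,2,-214,-77,-18,0,0],
    [0,2,-214,-77,-18,0,0],
    [0,2,-214,-77,-18,0,0]
  ]
}}

```text
time_s: 1.97
ee_pos: [0.508, -0.0098, 0.2589]
tcp_rot: [0.591, -0.387, 0.592, 0.388]
contact_force: [-0.3, 0.6, 0.0]
gripper_width: -0.001
```

```bash
python3 - <<'E'
from h import *
st();series([(-.131,.050,.26,66),(-.131,.050,.168,66)])
E
```

```text
t 1.97 tcp [-0.1318  0.0496] 0.2589 yaw 65.0 F [-0.3  0.6  0. ] w -0.0
start shaker [-0.1318  0.0496] 0.2589 65.04
[0, -1, -1, 1, -1, 0, 0]
[0, 91, -1, 1, -1, 0, 0]
```

Emit:
{"name": "servo_tool", "arguments": {
  "series": [
    [0,40,-1,1,-1,0,0],
    [0,70,-1,1,-1,0,0],
    [0,91,-1,1,-1,0,0],
    [0,91,-1,1,-1,0,0],
    [0,91,-1,1,-1,0,0]
  ]
}}

```text
time_s: 2.38
ee_pos: [0.5074, -0.0064, 0.168]
tcp_rot: [0.586, -0.394, 0.588, 0.395]
contact_force: [0.4, 0.1, 0.8]
gripper_width: -0.001
```

```bash
cat >> h.py <<'E'
PV=np.array([-.0455,.051])
def arc(thetas,d,z=.168,side=1):
    out=[]
    for th in thetas:
        a=np.radians(th); p=PV+.08*np.array([np.cos(a),np.sin(a)])+side*d*np.array([-np.sin(a),np.cos(a)]); out.append((*p,z,th-90))
    return out
E
python3 - <<'E'
from h import *
c,P=cam("side"); cv2.imwrite("pics/s1.png",cv2.resize(c["pixels"][100:300,200:480],None,fx=2.5,fy=2.5))
st();series(arc(range(158,109,-4),.0195))
E
```

```text
t 2.43 tcp [-0.131   0.0526] 0.1694 yaw 66.3 F [ 0.1 -0.6  0.4] w 0.0
start shaker [-0.131   0.0526] 0.1694 66.32
[0, 1, 0, 11, -2, 0, 0]
[0, 1, 2, 17, 2, 0, 0]
[0, 1, 3, 22, 6, 0, 0]
[0, 1, 3, 28, 10, 0, 0]
[0, 1, 3, 34, 14, 0, 0]
[0, 1, 3, 40, 18, 0, 0]
[0, 1, 3, 45, 22, 0, 0]
[0, 1, 1, 51, 26, 0, 0]
[0, 1, 0, 56, 30, 0, 0]
[0, 1, -2, 62, 34, 0, 0]
[0, 1, -4, 67, 38, 0, 0]
[0, 1, -7, 72, 42, 0, 0]
[0, 1, -10, 77, 46, 0, 0]
```

View pics/s1.png

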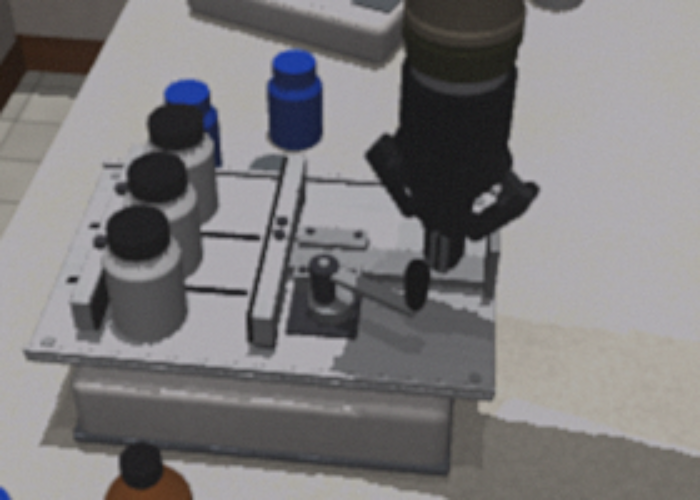

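The fingertips hang just beside the knob on its lock side (knob at 416,285 in the crop), clear of everything. I'll start the release swing.

Emit:
{"name": "servo_tool", "arguments": {
  "series": [
    [0,1,0,11,-2,0,0],
    [0,1,2,17,2,0,0],
    [0,1,3,22,6,0,0],
    [0,1,3,28,10,0,0],
    [0,1,3,34,14,0,0],
    [0,1,3,40,18,0,0]
  ]
}}

```text
time_s: 2.93
ee_pos: [0.5218, 0.0308, 0.1695]
tcp_rot: [0.642, -0.297, 0.642, 0.296]
contact_force: [-1.7, -4.6, 2.3]
gripper_width: -0.002
```

```bash
python3 - <<'E'
from h import *
st();series(arc(range(134,89,-4),.0195),arc([138],.0195)[0])
E
```

```text
t 2.93 tcp [-0.1169  0.0898] 0.1695 yaw 48.1 F [-1.7 -4.6  2.3] w -0.0
start shaker [-0.118  0.09 ] 0.168 48.0
[0, 0, 1, 6, 4, 0, 0]
[0, 0, 2, 11, 8, 0, 0]
[0, 0, 2, 17, 12, 0, 0]
[0, 0, 2, 23, 16, 0, 0]
[0, 0, 2, 29, 20, 0, 0]
[0, 0, 1, 34, 24, 0, 0]
[0, 0, 0, 40, 28, 0, 0]
[0, 0, -2, 45, 32, 0, 0]
[0, 0, -4, 51, 36, 0, 0]
[0, 0, -6, 56, 40, 0, 0]
[0, 0, -9, 61, 44, 0, 0]
[0, 0, -12, 66, 48, 0, 0]
```

The knob is moving at about 5 N, as expected. I'll continue the swing.

Emit:
{"name": "servo_tool", "arguments": {
  "series": [
    [0,0,1,6,4,0,0],
    [0,0,2,11,8,0,0],
    [0,0,2,17,12,0,0],
    [0,0,2,23,16,0,0],
    [0,0,2,29,20,0,0],
    [0,0,1,34,24,0,0],
    [0,0,0,40,28,0,0],
    [0,0,-2,45,32,0,0],
    [0,0,-4,51,36,0,0],
    [0,0,-6,56,40,0,0],
    [0,0,-9,61,44,0,0],
    [0,0,-12,66,48,0,0]
  ]
}}

```text
time_s: 3.93
ee_pos: [0.5727, 0.0744, 0.1694]
tcp_rot: [0.707, -0.01, 0.707, 0.01]
contact_force: [-4.9, -0.2, 3.3]
gripper_width: 0.003
```

```bash
python3 - <<'E'
from h import *
st();series(arc([86,82,78,74,70,66,64,62,60,58,56],.0195),arc([90],.0195)[0])
E
```

```text
t 3.93 tcp [-0.065   0.1321] 0.1694 yaw 0.2 F [-4.9 -0.2  3.3] w 0.0
start shaker [-0.065  0.131] 0.168 0.0
[0, 0, 1, 6, 4, 0, 0]
[0, 0, 2, 11, 8, 0, 0]
[0, 0, 2, 17, 12, 0, 0]
[0, 0, 2, 23, 16, 0, 0]
[0, 0, 2, 29, 20, 0, 0]
[0, 0, 1, 34, 24, 0, 0]
[0, 0, 0, 37, 26, 0, 0]
[0, 0, 0, 40, 28, 0, 0]
[0, 0, -1, 43, 30, 0, 0]
[0, 0, -2, 45, 32, 0, 0]
[0, 0, -3, 48, 34, 0, 0]
```

Emit:
{"name": "servo_tool", "arguments": {
  "series": [
    [0,0,1,6,4,0,0],
    [0,0,2,11,8,0,0],
    [0,0,2,17,12,0,0],
    [0,0,2,23,16,0,0],
    [0,0,2,29,20,0,0],
    [0,0,1,34,24,0,0],
    [0,0,0,37,26,0,0],
    [0,0,0,40,28,0,0],
    [0,0,0,40,28,0,0]
  ]
}}

```text
time_s: 4.68
ee_pos: [0.6135, 0.076, 0.1693]
tcp_rot: [0.689, 0.161, 0.688, -0.16]
contact_force: [-3.2, 1.8, 2.5]
gripper_width: 0.0
```

```bash
python3 - <<'E'
from h import *
st();series(arc([60,59,58,57,56],.0195),arc([62],.0195)[0])
E
```

```text
t 4.68 tcp [-0.0241  0.1327] 0.1693 yaw -27.7 F [-3.2  1.8  2.5] w 0.0
start shaker [-0.0252  0.1308] 0.168 -28.0
[0, 0, 1, 3, 2, 0, 0]
[0, 0, 1, 4, 3, 0, 0]
[0, 0, 1, 6, 4, 0, 0]
[0, 0, 1, 7, 5, 0, 0]
[0, 0, 2, 8, 6, 0, 0]
```

Now creep into the end stop.

Emit:
{"name": "servo_tool", "arguments": {
  "series": [
    [0,0,1,2,1,0,0],
    [0,0,1,3,2,0,0],
    [0,0,1,4,3,0,0],
    [0,0,1,4,3,0,0]
  ]
}}

```text
time_s: 5.02
ee_pos: [0.6175, 0.0741, 0.1679]
tcp_rot: [0.684, 0.179, 0.684, -0.178]
contact_force: [-3.3, 3.5, 1.9]
gripper_width: -0.002
```

```bash
python3 - <<'E'
from h import *
st()
E
```

```text
t 5.02 tcp [-0.0203  0.1306] 0.1679 yaw -30.8 F [-3.3  3.5  1.9] w -0.0
```

Emit:
{"name": "servo_tool", "arguments": {
  "series": [
    [0,0,0,1,1,0,0],
    [0,0,0,2,1,0,0],
    [0,0,0,2,1,0,0]
  ]
}}

```text
time_s: 5.27
ee_pos: [0.6178, 0.0738, 0.1678]
tcp_rot: [0.682, 0.185, 0.683, -0.184]
contact_force: [-6.3, 7.2, 6.2]
gripper_width: -0.004
```

Emit:
{"name": "servo_tool", "arguments": {
  "series": [
    [0,0,0,1,1,0,0],
    [0,0,0,2,1,0,0],
    [0,0,0,2,1,0,0]
  ]
}}

```text
time_s: 5.52
ee_pos: [0.6179, 0.074, 0.1677]
tcp_rot: [0.679, 0.191, 0.683, -0.189]
contact_force: [-11.0, 10.3, 6.6]
gripper_width: 0.004
```

```bash
python3 - <<'E'
from h import *
st()
E
```

```text
t 5.52 tcp [-0.0198  0.1305] 0.1677 yaw -32.6 F [-11.   10.3   6.6] w 0.0
```

Force rises from 5 to 15 N with no movement, so the lever is on its release stop. I'll back off and move behind the push plate.

Emit:
{"name": "servo_tool", "arguments": {
  "series": [
    [0,0,0,-15,0,0,0],
    [0,0,0,-30,0,0,0],
    [0,-40,0,-30,0,0,0],
    [0,-80,0,-30,0,0,0],
    [0,-95,0,-30,0,0,0],
    [0,-95,0,-30,0,0,0]
  ]
}}

```text
time_s: 6.02
ee_pos: [0.598, 0.0863, 0.2679]
tcp_rot: [0.685, 0.192, 0.677, -0.19]
contact_force: [1.5, 0.3, -0.3]
gripper_width: 0.002
```

```bash
python3 - <<'E'
from h import *
st(); series([(-.212,0,.262,0),(-.212,0,.135,0)])
E
```

```text
t 6.02 tcp [-0.0394  0.1433] 0.2679 yaw -32.8 F [ 1.5  0.3 -0.3] w 0.0
start shaker [-0.0394  0.1433] 0.2679 -32.78
[0, 6, -214, -68, -33, 0, 0]
[0, 133, -214, -68, -33, 0, 0]
```

Emit:
{"name": "servo_tool", "arguments": {
  "series": [
    [0,6,-214,-68,-33,0,0],
    [0,6,-214,-68,-33,0,0],
    [0,6,-214,-68,-33,0,0],
    [0,6,-214,-68,-33,0,0],
    [0,6,-214,-68,-33,0,0],
    [0,6,-214,-68,-33,0,0],
    [0,6,-214,-68,-33,0,0],
    [0,6,-214,-68,-33,0,0]
  ]
}}

```text
time_s: 6.68
ee_pos: [0.4255, -0.0618, 0.2563]
tcp_rot: [0.707, -0.01, 0.707, 0.009]
contact_force: [0.9, 0.8, -0.1]
gripper_width: -0.002
```

```bash
python3 - <<'E'
from h import *
c,P=cam("top"); cv2.imwrite("pics/t2.png",cv2.resize(c["pixels"][125:285,260:400],None,fx=3.5,fy=3.5,interpolation=cv2.INTER_CUBIC))
st(); series([(-.212,0,.262,0),(-.212,0,.135,0)])
E
```

```text
t 6.73 tcp [-2.149e-01  2.000e-04] 0.2563 yaw 0.2 F [0.3 0.7 0.1] w -0.0
start shaker [-2.149e-01  2.000e-04] 0.2563 0.15
[0, -6, 0, 3, 0, 0, 0]
[0, 121, 0, 3, 0, 0, 0]
```

View pics/t2.png

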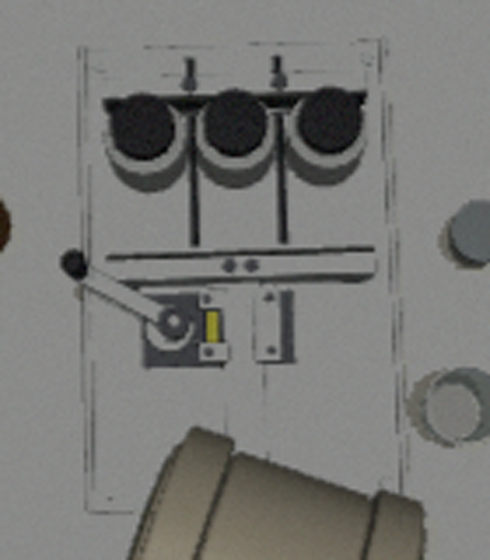

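The lever now points outwards and towards the far bar (knob at 73,264, pivot at 173,322 in the crop), which is its release stop. The bar hasn't moved. I'll descend behind the plate.

Emit:
{"name": "servo_tool", "arguments": {
  "series": [
    [0,40,0,0,0,0,0],
    [0,80,0,0,0,0,0],
    [0,110,0,0,0,0,0],
    [0,121,0,0,0,0,0],
    [0,121,0,8,0,0,0],
    [0,121,0,16,0,0,0],
    [0,121,0,20,0,0,0],
    [0,121,0,24,0,0,0],
    [0,121,0,28,0,0,0],
    [0,121,0,32,0,0,0],
    [0,121,0,32,0,0,0]
  ]
}}

```text
time_s: 7.65
ee_pos: [0.4585, -0.0597, 0.1359]
tcp_rot: [0.707, -0.011, 0.707, 0.01]
contact_force: [0.1, -0.6, -0.5]
gripper_width: 0.002
```

```bash
python3 - <<'E'
from h import *
st()
E
```

```text
t 7.65 tcp [-0.1825  0.001 ] 0.1359 yaw 0.3 F [ 0.1 -0.6 -0.5] w 0.0
```

Emit:
{"name": "servo_tool", "arguments": {
  "series": [
    [0,0,0,5,0,0,0],
    [0,0,0,10,0,0,0],
    [0,0,0,15,0,0,0],
    [0,0,0,20,0,0,0],
    [0,0,0,20,0,0,0]
  ]
}}

```text
time_s: 8.07
ee_pos: [0.4791, -0.059, 0.1354]
tcp_rot: [0.708, -0.01, 0.706, 0.011]
contact_force: [-0.2, 0.4, -0.2]
gripper_width: -0.002
```

```bash
python3 - <<'E'
from h import *
st()
X=cam("top")[1].reshape(-1,3); L=np.c_[w2s(X),X[:,2]]
for nm,a,b in(("slide",-.03,.07),("far",.11,.16)):
    q=L[(L[:,2]>.142)&(L[:,2]<.152)&(L[:,0]>a)&(L[:,0]<b)&(abs(L[:,1])<.11)]; print(nm,np.percentile(q[:,0],[3,50,97]).round(4))
E
```

```text
t 8.07 tcp [-0.162   0.0011] 0.1354 yaw 0.3 F [-0.2  0.4 -0.2] w -0.0
slide [0.0137 0.0234 0.065 ]
far [0.1252 0.1351 0.1436]
```

The bar moved about 25 mm, and roughly 31 mm remains. I'll continue and then creep.

Emit:
{"name": "servo_tool", "arguments": {
  "series": [
    [0,0,0,5,0,0,0],
    [0,0,0,10,0,0,0],
    [0,0,0,15,0,0,0],
    [0,0,0,20,0,0,0]
  ]
}}

```text
time_s: 8.45
ee_pos: [0.4978, -0.0584, 0.1352]
tcp_rot: [0.707, -0.01, 0.707, 0.01]
contact_force: [-4.4, -1.4, 1.9]
gripper_width: 0.0
```

Emit:
{"name": "servo_tool", "arguments": {
  "series": [
    [0,0,0,2,0,0,0],
    [0,0,0,4,0,0,0]
  ]
}}

```text
time_s: 8.62
ee_pos: [0.502, -0.0583, 0.1352]
tcp_rot: [0.707, -0.01, 0.707, 0.011]
contact_force: [-3.8, -0.4, 0.9]
gripper_width: 0.001
```

```bash
cat > gap.py <<'E'
from h import *
st()
c,P=cam("top");X=P.reshape(-1,3); L=np.c_[w2s(X),X[:,2]]; r=[]
for nm,a,b in(("slide",.0,.075),("far",.11,.16)):
    q=L[(L[:,2]>.142)&(L[:,2]<.152)&(L[:,0]>a)&(L[:,0]<b)&(abs(L[:,1])<.098)]
    # between the bottles' columns only, to be free of their sides
    q=q[(abs(abs(q[:,1])-.0325)<.006)|(abs(q[:,1])>.0)&(q[:,0]>.11)] ; print(nm,len(q),np.percentile(q[:,0],[3,50,97]).round(4)); r.append(np.median(q[:,0]))
print("face gap", r[1]-r[0]-.020)
for y in(-.065,0,.065):
    q=L[(L[:,2]>.19)&(L[:,2]<.21)&(abs(L[:,1]-y)<.03)&(L[:,0]>.05)&(L[:,0]<.15)]; print("cap",np.percentile(q,[3,97],axis=0)[:,:2].mean(0).round(4))
E
python3 gap.py
```

```text
t 8.62 tcp [-0.139   0.0012] 0.1352 yaw 0.3 F [-3.8 -0.4  0.9] w 0.0
slide 64 [0.0369 0.045  0.0558]
far 439 [0.1252 0.1353 0.1435]
face gap 0.07030001812351448
cap [ 0.0927 -0.0656]
cap [0.0925 0.0021]
cap [0.0914 0.0693]
```

Emit:
{"name": "servo_tool", "arguments": {
  "series": [
    [0,0,0,2,0,0,0],
    [0,0,0,4,0,0,0],
    [0,0,0,5,0,0,0]
  ]
}}

```text
time_s: 8.92
ee_pos: [0.5067, -0.0581, 0.1353]
tcp_rot: [0.707, -0.01, 0.707, 0.011]
contact_force: [-2.7, -0.4, 0.3]
gripper_width: 0.002
```

Emit:
{"name": "servo_tool", "arguments": {
  "series": [
    [0,0,0,1,0,0,0],
    [0,0,0,2,0,0,0]
  ]
}}

```text
time_s: 9.08
ee_pos: [0.5085, -0.0581, 0.1353]
tcp_rot: [0.707, -0.01, 0.707, 0.01]
contact_force: [-3.3, -1.2, 0.6]
gripper_width: 0.004
```

```bash
python3 gap.py
```

```text
t 9.08 tcp [-0.1325  0.0013] 0.1353 yaw 0.2 F [-3.3 -1.2  0.6] w 0.0
slide 60 [0.043  0.0523 0.061 ]
far 438 [0.1249 0.135  0.1438]
face gap 0.06272019949397248
cap [ 0.0922 -0.0655]
cap [0.0927 0.0023]
cap [0.092  0.0692]
```

Emit:
{"name": "servo_tool", "arguments": {
  "series": [
    [0,0,0,1,0,0,0],
    [0,0,0,1,0,0,0]
  ]
}}

```text
time_s: 9.3
ee_pos: [0.5093, -0.058, 0.1353]
tcp_rot: [0.707, -0.01, 0.707, 0.01]
contact_force: [-4.1, 0.1, 1.0]
gripper_width: 0.002
```

Emit:
{"name": "servo_tool", "arguments": {
  "series": [
    [0,0,0,1,0,0,0],
    [0,0,0,1,0,0,0]
  ]
}}

```text
time_s: 9.47
ee_pos: [0.5097, -0.058, 0.1353]
tcp_rot: [0.706, -0.01, 0.708, 0.01]
contact_force: [-5.8, -1.0, 2.4]
gripper_width: -0.001
```

Emit:
{"name": "servo_tool", "arguments": {
  "series": [
    [0,0,0,1,0,0,0],
    [0,0,0,1,0,0,0]
  ]
}}

```text
time_s: 9.63
ee_pos: [0.5098, -0.058, 0.1353]
tcp_rot: [0.706, -0.01, 0.708, 0.01]
contact_force: [-9.0, -1.9, 3.7]
gripper_width: 0.003
```

```bash
python3 gap.py
```

```text
t 9.63 tcp [-0.1312  0.0013] 0.1353 yaw 0.2 F [-9.  -1.9  3.7] w 0.0
slide 66 [0.0443 0.0532 0.0636]
far 423 [0.1254 0.1354 0.1439]
face gap 0.06216820032079508
cap [ 0.0935 -0.0656]
cap [0.0928 0.002 ]
cap [0.093  0.0692]
```

Force rises to 9 N with no movement, so the bar is snug (camera gap 62 ± 2 mm). I'll back off, lift and go to the lever's far side.

Emit:
{"name": "servo_tool", "arguments": {
  "series": [
    [0,0,0,-10,0,0,0],
    [0,0,0,-35,0,0,0],
    [0,-40,0,-35,0,0,0],
    [0,-80,0,-35,0,0,0],
    [0,-120,0,-35,0,0,0],
    [0,-145,0,-35,0,0,0],
    [0,-145,0,-35,0,0,0]
  ]
}}

```text
time_s: 10.27
ee_pos: [0.4802, -0.0598, 0.2872]
tcp_rot: [0.712, -0.012, 0.702, 0.009]
contact_force: [1.0, -0.2, -0.2]
gripper_width: -0.001
```

```bash
python3 - <<'E'
from h import *
st(); series([(.024,.103,.28,-30),(.024,.103,.168,-30)])
E
```

```text
t 10.27 tcp [-0.1609  0.0003] 0.2872 yaw 0.3 F [ 1.  -0.2 -0.2] w -0.0
start shaker [-0.1609  0.0003] 0.2872 0.26
[0, 7, 102, 185, 30, 0, 0]
[0, 119, 102, 185, 30, 0, 0]
```

Emit:
{"name": "servo_tool", "arguments": {
  "series": [
    [0,7,102,185,30,0,0],
    [0,7,102,185,30,0,0],
    [0,7,102,185,30,0,0],
    [0,7,102,185,30,0,0],
    [0,7,102,185,30,0,0],
    [0,7,102,185,30,0,0],
    [0,7,102,185,30,0,0],
    [0,7,102,185,30,0,0]
  ]
}}

```text
time_s: 10.93
ee_pos: [0.6586, 0.0487, 0.2724]
tcp_rot: [0.685, 0.173, 0.686, -0.172]
contact_force: [0.7, 0.4, -0.3]
gripper_width: -0.001
```

```bash
python3 - <<'E'
from h import *
st(); series([(.024,.103,.168,-30)])
E
```

```text
t 10.93 tcp [0.0202 0.1042] 0.2724 yaw -29.7 F [ 0.7  0.4 -0.3] w -0.0
start shaker [0.0202 0.1042] 0.2724 -29.69
[0, 104, 1, 4, 0, 0, 0]
```

Emit:
{"name": "servo_tool", "arguments": {
  "series": [
    [0,30,1,4,0,0,0],
    [0,60,1,4,0,0,0],
    [0,85,1,4,0,0,0],
    [0,102,1,4,0,0,0],
    [0,102,1,4,0,0,0]
  ]
}}

```text
time_s: 11.35
ee_pos: [0.6591, 0.0464, 0.1684]
tcp_rot: [0.684, 0.173, 0.687, -0.174]
contact_force: [-0.8, -0.6, -0.3]
gripper_width: -0.001
```

```bash
python3 - <<'E'
from h import *
c,P=cam("side"); cv2.imwrite("pics/s3.png",cv2.resize(c["pixels"][100:300,200:480],None,fx=2.5,fy=2.5))
st();series(arc([58,62,66,70,74,78,82,86,90,94,98,102],.0195,side=-1))
E
```

```text
t 11.4 tcp [0.0218 0.102 ] 0.1708 yaw -29.8 F [-0.3 -0.6  0.9] w 0.0
start shaker [0.0218 0.102 ] 0.1708 -29.82
[0, 3, 2, -11, 2, 0, 0]
[0, 3, 3, -16, -2, 0, 0]
[0, 3, 4, -22, -6, 0, 0]
[0, 3, 4, -27, -10, 0, 0]
[0, 3, 5, -33, -14, 0, 0]
[0, 3, 4, -39, -18, 0, 0]
[0, 3, 4, -45, -22, 0, 0]
[0, 3, 3, -50, -26, 0, 0]
[0, 3, 1, -56, -30, 0, 0]
[0, 3, 0, -61, -34, 0, 0]
[0, 3, -3, -67, -38, 0, 0]
[0, 3, -5, -72, -42, 0, 0]
```

View pics/s3.png

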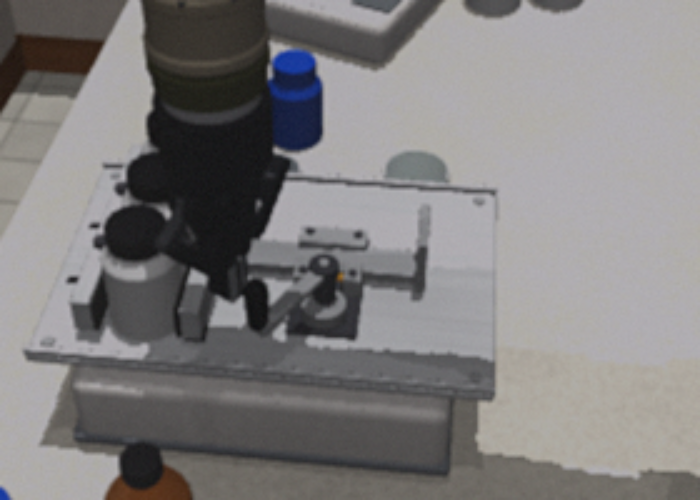

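The fingertips are on the far-bar side of the handle (257,303 in the crop), and the bar sits against the bottles. I'll swing to lock.

Emit:
{"name": "servo_tool", "arguments": {
  "series": [
    [0,1,2,-11,2,0,0],
    [0,1,3,-16,-2,0,0],
    [0,1,4,-22,-6,0,0],
    [0,1,4,-27,-10,0,0],
    [0,1,5,-33,-14,0,0],
    [0,1,4,-39,-18,0,0],
    [0,1,4,-45,-22,0,0],
    [0,1,3,-50,-26,0,0],
    [0,1,1,-56,-30,0,0],
    [0,1,0,-61,-34,0,0],
    [0,1,-3,-67,-38,0,0],
    [0,1,-5,-72,-42,0,0]
  ]
}}

```text
time_s: 12.4
ee_pos: [0.5992, 0.0769, 0.174]
tcp_rot: [0.705, -0.085, 0.699, 0.085]
contact_force: [6.1, 1.3, -2.7]
gripper_width: 0.003
```

```bash
python3 - <<'E'
from h import *
st();series(arc([106,110,114,118,122,126,130,134,138,142,146,150],.0195,side=-1),arc([102],.0195,side=-1)[0])
E
```

```text
t 12.4 tcp [-0.0385  0.1339] 0.174 yaw 12.4 F [ 6.1  1.3 -2.7] w 0.0
start shaker [-0.0431  0.1333] 0.168 12.0
[0, 0, 1, -6, -4, 0, 0]
[0, 0, 2, -11, -8, 0, 0]
[0, 0, 2, -17, -12, 0, 0]
[0, 0, 2, -23, -16, 0, 0]
[0, 0, 2, -29, -20, 0, 0]
[0, 0, 1, -34, -24, 0, 0]
[0, 0, 0, -40, -28, 0, 0]
[0, 0, -2, -45, -32, 0, 0]
[0, 0, -4, -51, -36, 0, 0]
[0, 0, -6, -56, -40, 0, 0]
[0, 0, -9, -61, -44, 0, 0]
[0, 0, -12, -66, -48, 0, 0]
```

Emit:
{"name": "servo_tool", "arguments": {
  "series": [
    [0,3,1,-6,-4,0,0],
    [0,4,2,-11,-8,0,0],
    [0,4,2,-17,-12,0,0],
    [0,4,2,-23,-16,0,0],
    [0,4,2,-29,-20,0,0],
    [0,4,1,-34,-24,0,0],
    [0,4,0,-40,-28,0,0],
    [0,4,-2,-45,-32,0,0],
    [0,4,-4,-51,-36,0,0],
    [0,4,-6,-56,-40,0,0],
    [0,4,-9,-61,-44,0,0],
    [0,4,-12,-66,-48,0,0]
  ]
}}

```text
time_s: 13.4
ee_pos: [0.5375, 0.0509, 0.1707]
tcp_rot: [0.61, -0.364, 0.603, 0.363]
contact_force: [3.5, 5.8, 3.9]
gripper_width: -0.003
```

```bash
python3 - <<'E'
from h import *
st();series(arc([153,156,158,160,162,164,166],.0195,side=-1),arc([150],.0195,side=-1)[0])
E
```

```text
t 13.4 tcp [-0.1007  0.1095] 0.1707 yaw 60.5 F [3.5 5.8 3.9] w -0.0
start shaker [-0.105   0.1079] 0.168 60.0
[0, 0, 1, -4, -3, 0, 0]
[0, 0, 2, -8, -6, 0, 0]
[0, 0, 2, -11, -8, 0, 0]
[0, 0, 2, -14, -10, 0, 0]
[0, 0, 2, -17, -12, 0, 0]
[0, 0, 2, -20, -14, 0, 0]
[0, 0, 2, -23, -16, 0, 0]
```

Emit:
{"name": "servo_tool", "arguments": {
  "series": [
    [0,0,1,-4,-3,0,0],
    [0,0,2,-8,-6,0,0],
    [0,0,2,-11,-8,0,0],
    [0,0,2,-11,-8,0,0]
  ]
}}

```text
time_s: 13.73
ee_pos: [0.5301, 0.0416, 0.1705]
tcp_rot: [0.583, -0.405, 0.577, 0.404]
contact_force: [0.3, 4.8, 2.4]
gripper_width: 0.0
```

Emit:
{"name": "servo_tool", "arguments": {
  "series": [
    [0,0,0,-2,-1,0,0],
    [0,0,0,-4,-2,0,0],
    [0,0,0,-4,-2,0,0]
  ]
}}

```text
time_s: 13.98
ee_pos: [0.5283, 0.0382, 0.17]
tcp_rot: [0.575, -0.415, 0.571, 0.414]
contact_force: [-0.0, 5.9, 2.8]
gripper_width: 0.001
```

Emit:
{"name": "servo_tool", "arguments": {
  "series": [
    [0,0,0,-2,-1,0,0],
    [0,0,0,-3,-1,0,0],
    [0,0,0,-3,-1,0,0]
  ]
}}

```text
time_s: 14.23
ee_pos: [0.5279, 0.0375, 0.1701]
tcp_rot: [0.573, -0.419, 0.565, 0.42]
contact_force: [1.9, 12.8, 3.1]
gripper_width: 0.002
```

```bash
python3 - <<'E'
from h import *
st()
E
```

```text
t 14.23 tcp [-0.1107  0.0963] 0.1701 yaw 71.3 F [ 1.9 12.8  3.1] w 0.0
```

Emit:
{"name": "servo_tool", "arguments": {
  "series": [
    [0,0,0,-2,0,0,0],
    [0,0,0,-2,0,0,0]
  ]
}}

```text
time_s: 14.4
ee_pos: [0.5279, 0.0374, 0.1701]
tcp_rot: [0.574, -0.419, 0.564, 0.421]
contact_force: [3.3, 20.2, 1.9]
gripper_width: -0.002
```

Emit:
{"name": "servo_tool", "arguments": {
  "series": [
    [0,0,0,15,0,0,0],
    [0,0,0,30,0,0,0],
    [0,-40,0,30,0,0,0],
    [0,-80,0,30,0,0,0],
    [0,-110,0,30,0,0,0],
    [0,-110,-30,10,0,0,0],
    [0,-110,30,-10,0,0,0]
  ]
}}

```text
time_s: 14.98
ee_pos: [0.5284, 0.0282, 0.2732]
tcp_rot: [0.571, -0.42, 0.569, 0.417]
contact_force: [1.1, -0.5, -2.9]
gripper_width: 0.001
```

```bash
python3 - <<'E'
from h import *
st(); series([(-.30,.22,.28,60)])
E
```

```text
t 14.98 tcp [-0.1104  0.087 ] 0.2732 yaw 71.1 F [ 1.1 -0.5 -2.9] w 0.0
start shaker [-0.1104  0.087 ] 0.2732 71.1
[0, -7, 222, 64, 11, 0, 0]
```

Emit:
{"name": "servo_tool", "arguments": {
  "series": [
    [0,-7,222,64,11,0,0],
    [0,-7,222,64,11,0,0],
    [0,-7,222,64,11,0,0],
    [0,-7,222,64,11,0,0],
    [0,-7,222,64,11,0,0],
    [0,-7,222,64,11,0,0],
    [0,-7,222,64,11,0,0],
    [0,-7,222,64,11,0,0],
    [0,-7,222,64,11,0,0],
    [0,-7,222,64,11,0,0]
  ]
}}

```text
time_s: 15.82
ee_pos: [0.3237, 0.1591, 0.2843]
tcp_rot: [0.608, -0.362, 0.606, 0.362]
contact_force: [0.1, -0.3, 0.2]
gripper_width: -0.0
```

```bash
python3 gap.py; python3 - <<'E'
from h import *
c,P=cam("top"); t=c["pixels"][125:285,225:415]; cv2.imwrite("pics/t4.png",cv2.resize(t,None,fx=3.5,fy=3.5,interpolation=cv2.INTER_CUBIC))
E
```

```text
t 15.82 tcp [-0.3118  0.2231] 0.2843 yaw 60.2 F [ 0.1 -0.3  0.2] w -0.0
slide 62 [0.0442 0.0529 0.0637]
far 417 [0.1251 0.1358 0.1437]
face gap 0.06285376271646281
cap [ 0.0936 -0.0656]
cap [0.0932 0.0022]
cap [0.0929 0.0693]
```

View pics/t4.png

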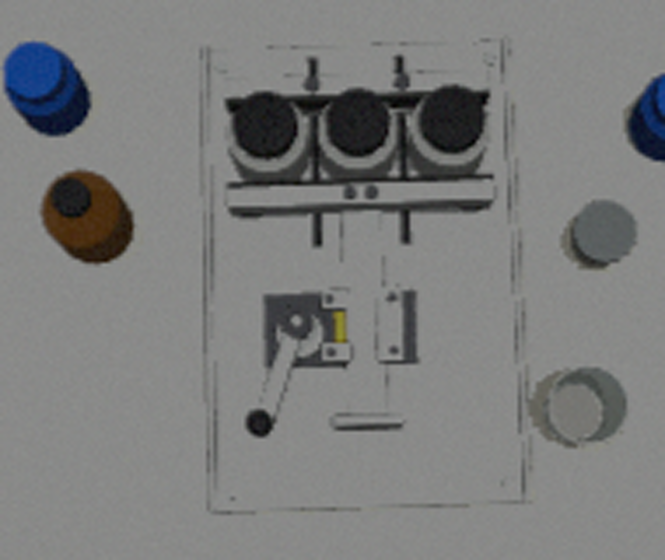

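The lever points to the robot's side (knob at 259,423, pivot at 298,325 in the crop). The bar is against all three upright bottles, and the bystanders look unmoved. I'll hand in.

```bash
python3 -c "
from station import bot
print(bot.job_done())"
```

```text
the job is handed in; nothing more can be done
None
```

The three bottles are clamped and the job is handed in at about 16 s of the 72 s allowed. I worked with shut fingertips only, in the order asked:

1. **Release:** I swung the lever to its release side. At the stop the force rose from about 5 to 15 N without further movement.
2. **Slide:** I pushed the plate about 55 mm forward at 3–4 N, until the force rose to 9 N with no movement.
3. **Lock:** I swung the lever back to its lock stop, at about 160° from the shaker's x axis. The force there was 20 N with no movement.

**Last checks:**
- The arm was clear, with about 0 N on the tool.
- The last picture shows the lever over on the lock side.
- All three bottles are upright between the bars. In the pictures I saw no bystander moved, but I did not measure them.
- The bar stayed where I pushed it through locking, to within 0.3 mm.

**Disagreements:**
- The depth camera put the gap between the bar faces at 62–63 mm, against the nominal 60 mm. I put this down to about 2 mm of calibration and edge error. The hard stop, and the 0–1.5 mm the bottle caps moved towards the far bar, say it is snug.
- The force read about 0 N when I paused during the first 25 mm of sliding, though the bar had moved as expected.

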